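# Refit the centrifuge rotor on its keyed spindle

### The arm

A 7-joint arm with a two-finger parallel gripper is mounted at the origin on a cart in front of the work surface, level with it; the furniture and walls round the work are solid. World frame = base frame: x ahead of the robot, y to its left, z up, the work surface at z = 0. Lengths are in m, angles in rad, forces in N, time in s.
With the tool pointing down it reaches from about 0.4 to 0.85 m from the base axis. Payload 10.4 kg.
Tool frame: the origin (TCP) lies midway between the tips of the shut fingers; the grasp point (between the pads) lies env.tcp_to_grasp behind it (env.tcp_to_grasp is the distance from the TCP to the grasp point, in m); z points along the fingers, y is the direction in which the jaws open and shut (so a half turn about z gives the same grasp; the last joint's range is limited). The gripper opens to 85 mm and grips with 20 to 120 N. Pads are 22 mm wide; open, the fingers measure 114 mm over their backs; the gripper's body (76 mm by 85 mm) begins 54 mm behind the grasp point. The pads swing forward as they close: fully open they stand 13 mm farther back than shut.
Start: joints at [-1.241, 0.332, -0.065, 1.46, 0.022, 1.35, -0.088], TCP at [0.216, 0.587, 0.231] pointing down, gripper open.
Joint ranges: [-2.6, 2.6], [-0.5, 2.12], [-1.47, 1.34], [0.16, 2.42], [-1.27, 4.41], [0.06, 2.06], [-2.6, 2.6]. Speed limits (rad/s): [2.22, 2.22, 2.79, 2.79, 3.14, 3.14, 3.14].

### API

Orientations are given as a unit quaternion [x, y, z, w].
In Python, from bench import readout, cams, order, search_frame, spot_point, env gives the robot as it stands.
- The arm moves only by the tool servo_tool, never from a script. Its argument "targets" is a list of rows, each a list of 5 numbers: the shift along the tool's x, y, z in units of 15 cm (1.0 is 15 cm), then the turn about the tool's z in units of 60 degrees (1.0 is 60 degrees), then the opening, from 0 (shut) to 1 (fully open). A call has 1 to 10 rows; each row is the pose to reach, as a shift and turn from the pose measured when the call began, along the tool's axes at that moment; what a row does not reach only later rows make up. A row lasts 1/10 s, in which the tool goes at most 50 mm and 8.59 degrees, less where a joint would pass 70% of its speed; a pose out of reach is approached as far as the arm can. A call with a number of a shift or a turn outside -1 to 1 is refused whole. A call with a gripper value outside its range is refused whole. The fingers move at their own pace and stop on an object; "squeeze" is the grip in N (left out, the last holds). Time passes only in rows, so rows that repeat a pose let the fingers close. It gives the time, the measured TCP pose, the force and the opening at its end, in the units of the state.
- readout.get_obs(): the state, without advancing time (a new reading comes with each control period).
- cams.get_image(name): name is "side" or "top" or "wrist"; returns a dict with "frame" (420x560x3 uint8, red, green, blue), "vfov" (degrees; the focal length in pixels is half the picture's height over the tangent of half this angle, whatever the lens; pixels are square), "cx", "cy" (the principal point, pixels), "world_from_camera" (4x4, takes a point from camera to world coordinates). Camera axes: x right, y down, z forward; pixel columns grow to the right and rows downward; lengths in m; the calibration is good to about 2 mm. A picture is of the moment at which its call begins. There is no depth.
- order.hand_in(): hands the job in, once; it reports no verdict.
Trained networks look in the newest picture that a camera, given by its name, has taken for a name from the list of things; names that differ only in an ending like _2 or _b are one class to them, and where a whole thing is asked for, a point or a joint stands for the part that bears it (a point fixed in the world has none). Each returns a list of dicts, best first, with "p" (0 to 1); they miss things now and then, are a little off and sometimes report something else, mostly with a low value. They report only what shows in the picture. A call takes as long as a camera call. They do not tell look-alikes from the thing itself.
- search_frame(camera, thing): "centre" ([x, y, z] in m, in the coordinates of the camera as it stood for that picture, good to about 4 mm: the middle of the surface that is visible of it).
- spot_point(camera, thing): "centre" ([x, y, z] in m, in the coordinates of the camera as it stood for that picture, good to about 4 mm: a listed point, or the origin of a listed thing).
The state is a dict: "time": time; "q": joint angles; "joint_velocities": joint speeds; "effort": joint torques, N m; "ee_pos": TCP position; "eef_rot": TCP orientation; "ft_force": force on the tool from outside, world axes, zero at the start; "ft_torque": the same for the moment, N m; "finger_gap": finger opening in m.
Only numpy, scipy, OpenCV 4.12 (cv2) and the standard library are available. Lean on these libraries where they do the work, as an engineer would, in place of code of your own. Each camera call takes 0.05 s, during which the arm holds its last target.

### The job

The cleaned rotor goes back into the open bench centrifuge: set it on the spindle and, pressing lightly, turn it until its slots drop over the spindle's cross pin and it sits fully home. Then close the lid, without forcing anything, and leave the other things on the bench where they are.

Things in the scene. Friction and masses are not known exactly. Their poses are not given: they have to be found in the camera images.
- rotor: Dark blue conical centrifuge rotor, 84 mm in diameter, about 0.28 kg, standing upright on the bench. Origin: centre of its underside; z up its axis. The body is 32 mm high; a round black ribbed knob rises above it. A balance with a 250 mm high glass case stands fixed nearby (case: x > 0.55, -0.36 < y < -0.13; its low front, 50 mm high, reaches x = 0.47).
- rotor_knob (a point): On the rotor's axis, 55 mm above its underside: the middle of a good grip from above. The knob is 26 mm in diameter from 35 to 62 mm above the underside; its 29 mm wide foot and the rotor's top (32 mm) lie below, so fingertips must stay above 35 mm.
- rotor_bore (a point): Centre of the rotor's underside (same as its origin). Here opens the bore, about 11.6 mm wide and 26 mm deep, with two slots 8.4 mm wide and 10 mm deep that cross at it along the rotor's x and y. The slots fit over the spindle's pin in four positions, a quarter turn apart.
- centrifuge: White and grey bench centrifuge, a rounded square of 144 mm, 70 mm high to its rim, fixed. Origin: on the bench under the spindle axis; z up; its front with the controls faces -x, the lid's hinge is at +x. A round well, 100 mm wide and 32 mm deep, holds the spindle. (The round one with a shut smoked dome, at x = 0.66, y = 0.07, is another machine.)
- spindle_tip (a point): Tip of the upright steel spindle, on its axis, 71 mm above the bench: a round pilot of 10 mm diameter with a pointed nose, which centres the rotor. Through the spindle goes a square brass cross pin, 6.8 mm wide, 6 mm high and 30 mm long, its top 15 mm below the tip. The pin's direction is not reported and differs each time. The spindle turns only against about 0.18 N m, but pressing hard can drag it along.
- spindle_seat (a point): Centre of the spindle's flat seat, 48 mm above the bench. Fully home, the rotor's underside lies on it and the knob's top is at 110 mm; a rotor still riding on the pin stands 8 mm higher. Turned under light pressure, by a quarter turn at most, it drops these 8 mm once its slots are within about 0.06 rad of the pin.
- lid (a joint): Angle of the lid in rad: 0 shut, 1.95 fully open and leaning back against its stop, as at the start. The hinge has a soft damper and next to no friction: pushed forward below about 1.1 the lid falls shut by itself. The shut lid clears the home rotor by 4 mm but cannot shut over one that rides on the pin.
- lid_hinge (a point): Middle of the lid's hinge axis, which runs along the centrifuge's y at the rear of the rim, 80 mm behind the spindle axis and 73 mm above the bench.
- lid_tab (a point): Middle of the thumb tab on the lid's front edge (44 mm wide, 6 mm thick, reaching 6 mm further), 158 mm from the hinge; with the lid open it points up and is its highest part. The lid is a white frame 128 mm wide with a smoked hood 43 mm high, which bulges backwards while the lid is open.
- blue_vial: Bystander: small vial with blue contents and black cap, 22 mm wide, 44 mm high; origin at the centre of its underside.
- yellow_vial: Bystander: small vial with yellow contents and black cap, 22 mm wide, 44 mm high; origin at the centre of its underside.
- tube_block: Bystander: red-brown block with tube holes, 96 x 56 x 37 mm; origin at the centre of its underside.
- tape_roll: Bystander: roll of tape lying flat, 62 mm wide, 18 mm high; origin at the centre of its underside.
Mind the look-alikes: they are no part of the job. What is shaped like the rotor but turquoise or yellow is not meant.

How it is judged:
By the outcome, as a careful person would: the job done as asked, in the order asked, and still so for the second after the job is handed in, with the robot touching nothing.
It also fails if it takes over 58 s, if anything falls off the work surface, if the arm or the gripper's body presses on something with over 40 N, if the wrist force passes 120 N, or if a joint passes its speed limit or range.

## Working session

There is one attempt and no reset: what is moved stays moved. The work goes in short steps, Python scripts to look and compute and a tool call to move; the robot and the scene stay as the last step left them, time stands still between calls to the robot, and variables do not carry over. Pictures are saved under pics/ and viewed, and the job is handed in when it is done.

Besides the shell and the picture viewer there is one more tool, called after "Request:" as name(argument=value, ...) on one line, values as JSON. servo_tool: Moves the arm, as the interface text tells. Its arguments: {"type":"object","properties":{"targets":{"type":"array"},"squeeze":{"type":"number"}},"required":["targets"]}

```bash
mkdir -p pics; ls
cat > h.py <<'E'
import numpy as np, cv2
from bench import readout, cams, order, search_frame, spot_point, env
from scipy.spatial.transform import Rotation as R
def shot(n,f):
    d=cams.get_image(n); cv2.imwrite('pics/'+f,d['frame'][:,:,::-1]); return d
def w(d,c): return (np.array(d['world_from_camera'])@np.append(c,1))[:3]
def proj(d,p):
    c=np.linalg.inv(d['world_from_camera'])@np.append(p,1)
    f=d['frame'].shape[0]/2/np.tan(np.radians(d['vfov'])/2)
    return f*c[0]/c[2]+d['cx'],f*c[1]/c[2]+d['cy']
E
python3 - <<'E'
from h import *
np.set_printoptions(precision=4,suppress=True)
o=readout.get_obs();print(o, env.tcp_to_grasp)
for n in ['top','side']:
    d=shot(n,n+'0.png');print(n,d['vfov'],d['world_from_camera'])
    for t in ['rotor','rotor_knob','centrifuge','spindle_tip','spindle_seat','lid_tab','lid_hinge']:
        for r in spot_point(n,t)[:4]:
            p=w(d,r['centre']);print(t,round(r['p'],2),p,np.round(proj(d,p)))
E
```

```text
pics
{'time': 0.0, 'q': array([-1.2406,  0.3329, -0.0647,  1.4609,  0.0216,  1.3499, -0.0885]), 'joint_velocities': array([-0.0002, -0.0018, -0.0005, -0.0002,  0.0012,  0.0021,  0.0018]), 'effort': array([  0.0001, -62.5445,   0.0494, -39.1596,   0.0162,   0.0097,
         0.0001]), 'ee_pos': array([0.2159, 0.5861, 0.2305]), 'eef_rot': array([ 0.1755,  0.9845, -0.0007, -0.0001]), 'ft_force': array([-0.0741, -0.2333,  0.5134]), 'ft_torque': array([0.0301, 0.0151, 0.0031]), 'finger_gap': 0.08538068007361779} 0.0187
top 56.26609947666258 [[-0.0042 -0.9891  0.147   0.353 ]
 [-1.      0.0054  0.0071 -0.0602]
 [-0.0078 -0.147  -0.9891  1.0515]
 [ 0.      0.      0.      1.    ]]
rotor 0.96 [ 0.434  -0.4468  0.0007] [428. 244.]
rotor 0.93 [ 0.6116 -0.4386  0.0011] [421. 179.]
rotor 0.75 [ 0.4478 -0.0297  0.0035] [272. 239.]
rotor 0.61 [ 0.4037 -0.1978 -0.0004] [335. 256.]
rotor_knob 0.9 [ 0.4381 -0.4486  0.0511] [436. 241.]
rotor_knob 0.83 [ 0.6079 -0.4388  0.0535] [428. 175.]
rotor_knob 0.76 [ 0.4421 -0.0241  0.0575] [269. 240.]
centrifuge 0.96 [0.4564 0.2483 0.0031] [168. 237.]
spindle_ti
[... 327 characters left out ...]
1.3471]
 [ 0.02   -0.8975 -0.4406  0.6843]
 [ 0.      0.      0.      1.    ]]
rotor 0.86 [ 0.6103 -0.4391 -0.0023] [317. 308.]
rotor 0.72 [ 0.4488 -0.0241  0.0013] [256. 218.]
rotor_knob 0.9 [ 0.449  -0.0264  0.0531] [256. 202.]
rotor_knob 0.65 [ 0.4357 -0.451   0.0606] [236. 285.]
rotor_knob 0.59 [ 0.611  -0.4416  0.0541] [319. 288.]
centrifuge 0.81 [ 0.4611  0.2487 -0.0002] [265. 182.]
spindle_tip 0.72 [0.4581 0.2432 0.0692] [264. 163.]
spindle_tip 0.7 [ 0.4091 -0.1973  0.0006] [237. 248.]
spindle_seat 0.74 [0.4611 0.2484 0.0469] [265. 169.]
spindle_seat 0.47 [0.5263 0.2927 0.0737] [285. 157.]
lid_tab 0.7 [0.5745 0.3231 0.217 ] [301. 114.]
lid_hinge 0.61 [0.5259 0.2909 0.0744] [285. 157.]
```

View pics/top0.png

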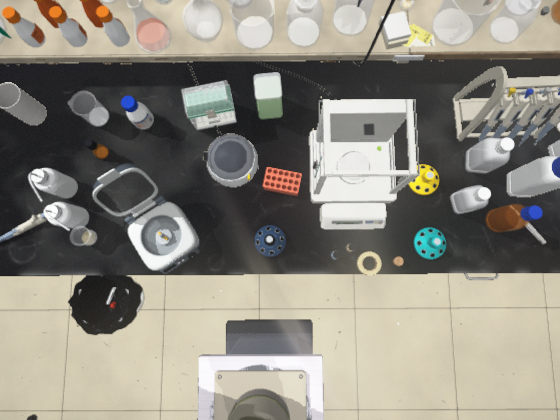

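View pics/side0.png

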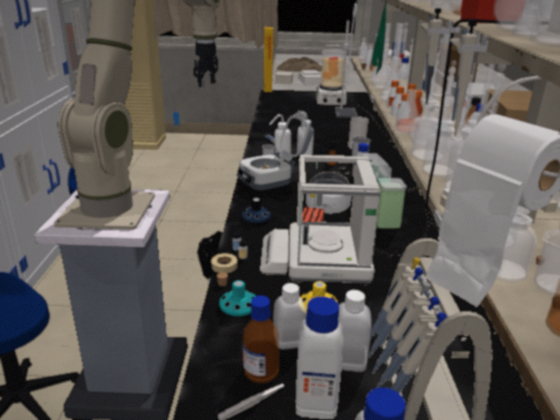

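Of the three rotor-shaped things, the dark blue one is at about pixel (269,240) in the top view. The centrifuge is at (163,237), with its lid open toward (125,190). I'll zoom in to find the pin and slot directions.

Run:
```python
import cv2,numpy as np
a=cv2.imread('pics/top0.png')
c=cv2.resize(a[212:260,140:190],(400,384),interpolation=cv2.INTER_CUBIC)
b=cv2.resize(a[216:264,245:295],(400,384),interpolation=cv2.INTER_CUBIC)
cv2.imwrite('pics/crop0.png',np.hstack([c,b]))
from scipy.spatial.transform import Rotation as R
def mv(p,rot,t):
    return R.from_quat(rot).inv().apply(np.array(t)-p)/.15
print(mv(np.array([.2159,.5861,.2305]),[.1755,.9845,-.0007,-.0001],[.35,.22,.24]), mv(np.array([.2159,.5861,.2305]),[.1755,.9845,-.0007,-.0001],[.40,.22,.24]))
```

```text
[-1.6822958  -1.98149626 -0.06045077] [-1.99509647 -1.86631453 -0.0605983 ]
```

View pics/crop0.png

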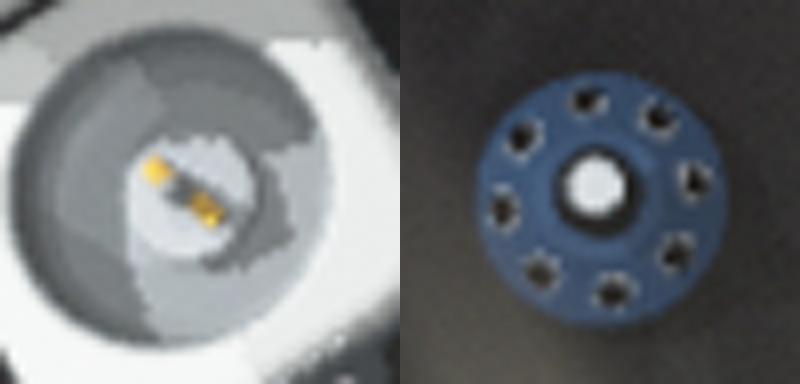

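The pin runs from (155,168) to (208,210) in the crop, which is about 52° in the world frame (mod 90°). The rotor shows eight holes and no visible slot direction. I'll move toward the rotor now.

Request:
servo_tool(targets=[[-0.25,-0.25,-0.02,0,1],[-0.5,-0.5,-0.04,0,1],[-0.75,-0.75,-0.06,0,1],[-0.95,-1,-0.06,0,1],[-0.95,-1,-0.06,0,1]], squeeze=40)

```text
time: 1.3
ee_pos: [0.3011, 0.3914, 0.241]
eef_rot: [0.179, 0.984, -0.0, 0.001]
ft_force: [-0.2, 1.3, -0.5]
finger_gap: 0.0855
```

Request:
servo_tool(targets=[[-0.25,-0.25,0,0,1],[-0.5,-0.5,0,0,1],[-0.75,-0.75,0,0,1],[-0.97,-1,0,0,1],[-0.97,-1,0,0,1]])

```text
time: 1.8
ee_pos: [0.3861, 0.1954, 0.2415]
eef_rot: [0.182, 0.983, 0.0, 0.001]
ft_force: [-0.1, 1.4, 0.0]
finger_gap: 0.0855
```

Run:
```python
from h import *
np.set_printoptions(precision=4,suppress=True)
o=readout.get_obs();print(o['time'],o['q'],o['ee_pos'])
d=shot('wrist','w1.png')
for t in ['spindle_tip','spindle_seat']:
    for r in spot_point('wrist',t)[:2]:
        p=w(d,r['centre']);print(t,round(r['p'],2),p,np.round(proj(d,p)))
```

```text
1.8 [-0.8318 -0.1193  0.2385  1.9308  0.0302  1.3252  0.6027] [0.3861 0.1954 0.2415]
spindle_tip 0.86 [0.4608 0.2474 0.0751] [351. 238.]
spindle_tip 0.47 [0.5249 0.29   0.0781] [408. 278.]
spindle_seat 0.85 [0.4596 0.244  0.049 ] [342. 229.]
spindle_seat 0.73 [ 0.6047 -0.0583  0.0011] [168. 371.]
```

View pics/w1.png

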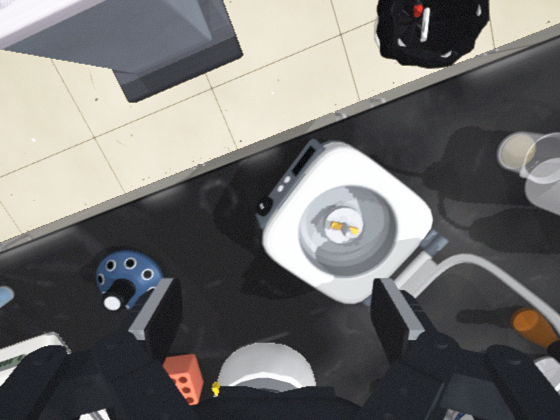

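The wrist view shows the spindle and pin at (345,225) and the blue rotor at (130,280).

Request:
servo_tool(targets=[[-0.23,-0.25,0.1,0,1],[-0.45,-0.5,0.2,0,1],[-0.6,-0.75,0.3,0,1],[-0.75,-1,0.4,0,1],[-0.75,-1,0.4,0,1]])

```text
time: 2.45
ee_pos: [0.4366, 0.0155, 0.1798]
eef_rot: [0.182, 0.983, -0.001, -0.0]
ft_force: [-0.7, 1.3, 0.3]
finger_gap: 0.0853
```

Run:
```python
from h import *
np.set_printoptions(precision=4,suppress=True)
o=readout.get_obs();print(o['time'],o['q'],o['ee_pos'],o['eef_rot'])
d=shot('wrist','w2.png')
for t in ['rotor_knob','rotor']:
    for r in spot_point('wrist',t)[:2]:
        p=w(d,r['centre']);print(t,round(r['p'],2),p,np.round(proj(d,p)))
print(R.from_quat(o['eef_rot']).inv().apply(np.array([.447,-.026,.036])-o['ee_pos'])/.15)
im=cv2.imread('pics/w2.png')
for z,c in((.035,(0,0,255)),(.062,(0,255,0))):
  u,v=proj(d,[.447,-.026,z]);cv2.circle(im,(int(u),int(v)),3,c,-1)
cv2.imwrite('pics/w2b.png',im)
```

```text
2.45 [-0.6472 -0.0798  0.4905  2.0211  0.0416  1.1918  1.0303] [0.4366 0.0155 0.1798] [ 0.1825  0.9832 -0.0006 -0.0001]
rotor_knob 0.94 [ 0.4449 -0.0204  0.0554] [241. 225.]
rotor 0.62 [ 0.4457 -0.0283  0.0019] [240. 210.]
[-0.1641 -0.2323  0.9591]
```

View pics/w2b.png

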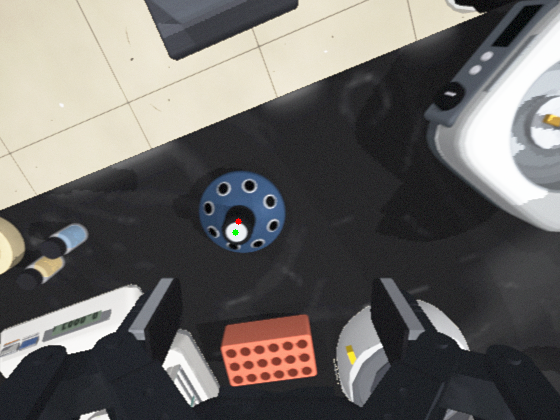

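The projected knob top at (236,232) falls on the white disc, so the position is good. Next I'll descend.

Request:
servo_tool(targets=[[-0.164,-0.232,0.2,0,1],[-0.164,-0.232,0.45,0,1],[-0.164,-0.232,0.7,0,1],[-0.164,-0.232,0.9,0,1],[-0.164,-0.232,0.952,0,1],[-0.164,-0.232,0.952,0,1]])

```text
time: 3.2
ee_pos: [0.4478, -0.0186, 0.0384]
eef_rot: [0.178, 0.984, 0.0, -0.0]
ft_force: [0.2, -0.4, -0.1]
finger_gap: 0.0857
```

Request:
servo_tool(targets=[[0,0,0,0,0.2],[0,0,0,0,0.1],[0,0,0,0,0.1],[0,0,0,0,0.1],[0,0,0,0,0.1],[0,0,0,0,0.1]], squeeze=60)

```text
time: 3.8
ee_pos: [0.4483, -0.0189, 0.039]
eef_rot: [0.178, 0.984, 0.0, 0.0]
ft_force: [-0.9, -2.4, 7.2]
finger_gap: 0.0248
```

Request:
servo_tool(targets=[[0,0,-0.1,0,0.1],[0,0,-0.3,0,0.1],[0,0,-0.6,0,0.1],[0,0,-0.8,0,0.1],[0,0,-0.8,0,0.1]])

```text
time: 4.3
ee_pos: [0.4503, -0.0187, 0.1627]
eef_rot: [0.178, 0.984, 0.002, 0.003]
ft_force: [0.2, 0.4, -4.0]
finger_gap: 0.0244
```

Run:
```python
from h import *
np.set_printoptions(precision=4,suppress=True)
o=readout.get_obs();print(o['time'],o['q'],o['ee_pos'],o['eef_rot'],o['ft_force'],o['finger_gap'])
d=shot('wrist','w3.png')
for t in ['rotor_knob','rotor_bore']:
    for r in spot_point('wrist',t)[:2]:
        p=w(d,r['centre']);print(t,round(r['p'],2),p,np.round(proj(d,p)))
d=shot('side','s3.png')
```

```text
4.3 [-0.6251 -0.0346  0.5643  2.0212  0.018   1.1422  1.1443] [ 0.4503 -0.0187  0.1627] [0.1781 0.984  0.0019 0.0034] [ 0.2157  0.3988 -4.0446] 0.024443624429908092
rotor_knob 0.88 [ 0.4477 -0.0163  0.1788] [280. 291.]
```

View pics/w3.png

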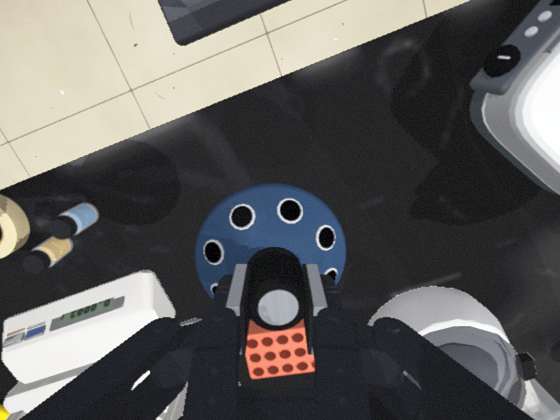

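View pics/s3.png

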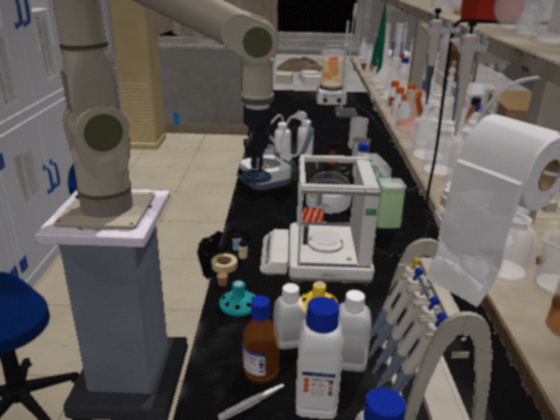

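```bash
cat >> h.py <<'E'
def ray(d,u,v,z):
    M=np.array(d['world_from_camera']);f=d['frame'].shape[0]/2/np.tan(np.radians(d['vfov'])/2)
    r=M[:3,:3]@np.array([(u-d['cx'])/f,(v-d['cy'])/f,1]);return M[:3,3]+r*(z-M[2,3])/r[2]
E
python3 - <<'E'
from h import *
np.set_printoptions(precision=4,suppress=True)
o=readout.get_obs();d=cams.get_image('wrist')
p=ray(d,280,307,.186);print(p,R.from_quat(o['eef_rot']).inv().apply(p-o['ee_pos']))
R0=R.from_quat(o['eef_rot']);print(R0.inv().apply(np.array([.459,.247,.1627])-o['ee_pos'])/.15)
E
```

```text
[ 0.4444 -0.0167  0.186 ] [ 0.0034  0.0012 -0.0284]
[ 0.5472  1.6883 -0.0343]
```

Request:
servo_tool(targets=[[0.08,0.3,0,0,0.1],[0.16,0.6,0,0,0.1],[0.3,0.9,0,0,0.1],[0.3,1,0,0,0.1]])

```text
time: 4.95
ee_pos: [0.4555, 0.1425, 0.1559]
eef_rot: [0.175, 0.985, -0.001, -0.002]
ft_force: [-0.3, -0.6, -3.8]
finger_gap: 0.0245
```

Run:
```python
from h import *
np.set_printoptions(precision=4,suppress=True)
o=readout.get_obs();print(o['ee_pos'],o['eef_rot'],o['q']);d=shot('wrist','w4.png')
R0=R.from_quat(o['eef_rot']);print(R0.inv().apply(np.array([.4604,.2465,.16])-o['ee_pos'])/.15)
```

```text
[0.4555 0.1425 0.1559] [ 0.1748  0.9846 -0.0005 -0.0022] [-0.7877  0.0602  0.406   1.953  -0.0277  1.1378  0.849 ]
[ 0.208   0.6621 -0.0277]
```

View pics/w4.png

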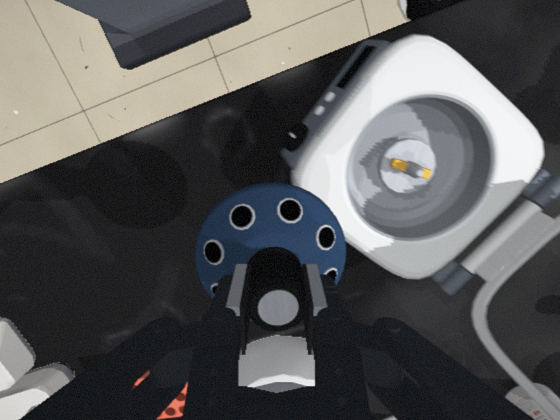

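The rotor is in the grip at (272,240), and the spindle with its pin is at about (410,167). I'll refine the spindle position from this close view.

Run:
```python
from h import *
np.set_printoptions(precision=4,suppress=True)
d=shot('wrist','w5.png')
im=cv2.imread('pics/w5.png');c=cv2.resize(im[130:210,360:460],None,fx=6,fy=6,interpolation=cv2.INTER_CUBIC)
for z,k in((.071,(0,0,255)),(.048,(0,255,0))):
  u,v=proj(d,[.459,.247,z]);print(u,v);cv2.circle(c,(int((u-360)*6),int((v-130)*6)),3,k,-1)
cv2.imwrite('pics/c5.png',c)
for t in ['spindle_tip','spindle_seat']:
    for r in spot_point('wrist',t)[:1]:
        p=w(d,r['centre']);print(t,round(r['p'],2),p,np.round(proj(d,p)))
```

```text
418.8343928358738 173.3118143020077
406.6427803518776 166.94416304829264
spindle_tip 0.88 [0.4591 0.2441 0.073 ] [416. 175.]
spindle_seat 0.9 [0.4597 0.2477 0.0467] [407. 167.]
```

View pics/c5.png

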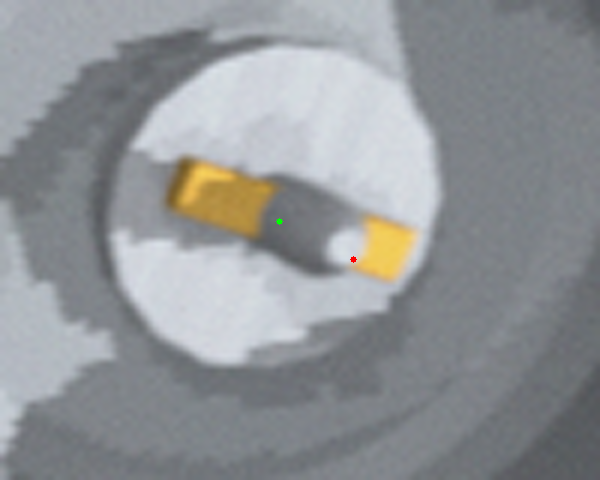

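Run:
```python
from h import *
np.set_printoptions(precision=4,suppress=True)
o=readout.get_obs();d=cams.get_image('wrist');R0=R.from_quat(o['eef_rot'])
t=ray(d,360+346/6,130+244/6,.071);print(t)
a=ray(d,360+190/6,130+182/6,.056);b=ray(d,360+408/6,130+252/6,.056);e=b-a;print(a,b,np.degrees(np.arctan2(e[1],e[0])),np.linalg.norm(e),(a+b)/2)
print(R0.inv().apply(np.array([.4605,.248,.16])-R0.apply([.002,0,0])-o['ee_pos'])/.15, o['ee_pos'])
```

```text
[0.458  0.2403 0.071 ]
[0.4489 0.2291 0.056 ] [0.4669 0.2522 0.056 ] 52.18941233479607 0.02922822644915021 [0.4579 0.2406 0.056 ]
[ 0.2268  0.7056 -0.0261] [0.4571 0.1362 0.1563]
```

Run:
```python
from h import *
np.set_printoptions(precision=4,suppress=True)
o=readout.get_obs();print(o['ee_pos'],o['joint_velocities'],o['time']);d=shot('wrist','w6.png')
im=cv2.imread('pics/w6.png');c=im[130:230,370:470]
for z,k in((.071,(0,0,255)),(.048,(0,255,0))):
  u,v=proj(d,[.459,.247,z]);print(u,v);im=cv2.circle(im,(int(round(u)),int(round(v))),0,k,-1)
c=cv2.resize(im[130:230,370:490],None,fx=6,fy=6,interpolation=cv2.INTER_NEAREST)
cv2.imwrite('pics/c6.png',c)
print(d['world_from_camera'][:3,3])
p=ray(d,280,307,.1863-.0064);print(R.from_quat(o['eef_rot']).inv().apply(p-o['ee_pos']))
np.save('d6.npy',d['world_from_camera'])
```

```text
[0.4573 0.1357 0.1566] [ 0.008  -0.0117  0.0072 -0.0024 -0.001  -0.0014 -0.0012] 5.2
427.88670500211106 167.90836219558787
414.9109867079095 161.96535572462585
[0.3796 0.165  0.2999]
[-0.0002  0.0012 -0.0233]
```

View pics/c6.png

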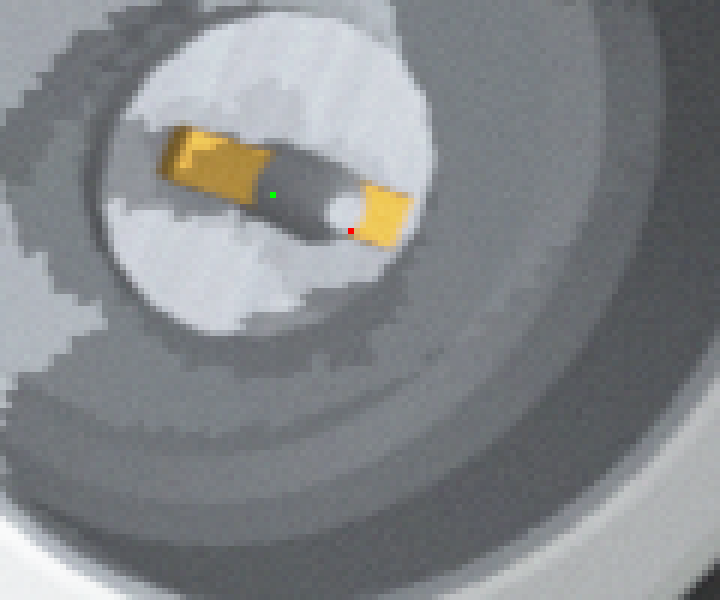

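View pics/w6.png

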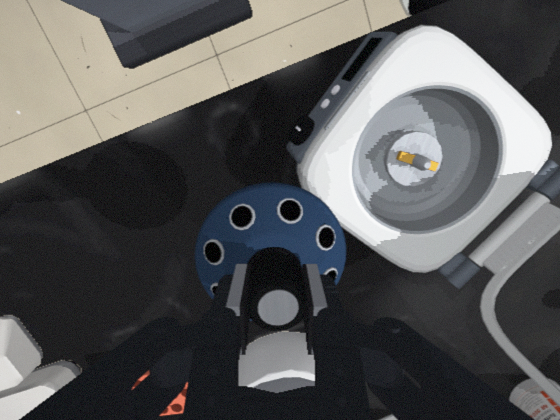

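Run:
```python
from h import *
np.set_printoptions(precision=4,suppress=True)
o=readout.get_obs();d=cams.get_image('wrist');R0=R.from_quat(o['eef_rot']);print(d['world_from_camera'][:3,3],o['ee_pos'],o['eef_rot'],o['ft_force'],o['q'])
d['world_from_camera']=np.load('d6.npy')
t=ray(d,427.5,165.3,.071);print(t)
a=ray(d,370+175/6,130+150/6,.056);b=ray(d,370+400/6,130+220/6,.056);e=b-a;print(np.degrees(np.arctan2(e[1],e[0])),(a+b)/2)
for off in([0,.001,0],):
  T=t.copy();T[2]=.16;print(R0.inv().apply(T-R0.apply(off)-o['ee_pos'])/.15)
```

```text
[0.3797 0.1649 0.3001] [0.4574 0.1356 0.1568] [ 0.179   0.9838 -0.0009 -0.0012] [ 0.4628  0.1874 -2.9092] [-0.7822  0.0572  0.4141  1.9539 -0.0251  1.1384  0.8527]
[0.4571 0.2471 0.071 ]
52.71702284327882 [0.4565 0.2467 0.056 ]
[ 0.2636  0.6884 -0.022 ]
```

Request:
servo_tool(targets=[[0.09,0.22,-0.02,0,0.1],[0.18,0.45,-0.02,0,0.1],[0.26,0.69,-0.02,0,0.1],[0.26,0.69,-0.02,0,0.1],[0.26,0.69,-0.02,0,0.1],[0.26,0.69,-0.02,0,0.1],[0.26,0.69,-0.02,0,0.1]])

```text
time: 6.0
ee_pos: [0.4578, 0.2448, 0.16]
eef_rot: [0.18, 0.984, -0.001, -0.001]
ft_force: [-0.1, -0.4, -2.9]
finger_gap: 0.0242
```

Run:
```python
from h import *
np.set_printoptions(precision=4,suppress=True)
d=shot('wrist','w7.png');shot('side','s7.png')
o=readout.get_obs();R0=R.from_quat(o['eef_rot']);print(o['ee_pos'],o['eef_rot'],o['ft_force'],o['q'])
print(R0.inv().apply(np.array([.458,.247,.0925])-R0.apply([0,.0005,0])-o['ee_pos'])/.15)
```

```text
[0.4577 0.2454 0.1601] [ 0.1799  0.9837 -0.0006 -0.001 ] [ 0.2171 -1.187  -4.4492] [-0.8846  0.1528  0.3343  1.8462 -0.0553  1.1537  0.6777]
[0.0009 0.0082 0.4507]
```

View pics/w7.png

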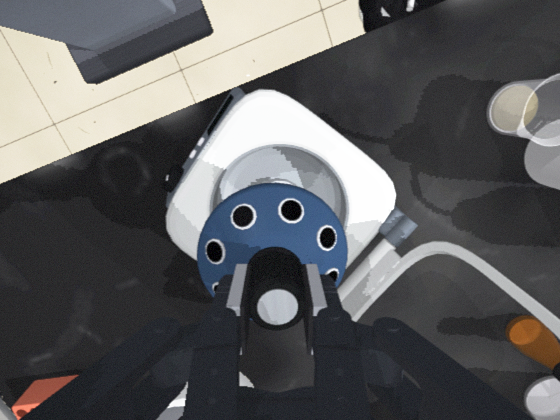

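View pics/s7.png

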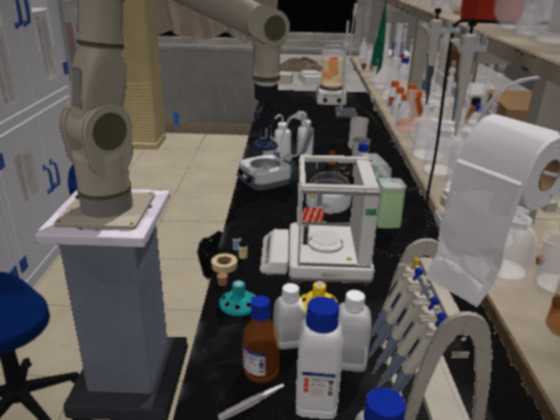

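The rotor hangs above the well at (272,240), and the lid behind is clear. I'll descend slowly to engage the nose.

Request:
servo_tool(targets=[[0,0.008,0.15,0,0.1],[0,0.008,0.27,0,0.1],[0,0.008,0.32,0,0.1],[0,0.008,0.35,0,0.1],[0,0.008,0.37,0,0.1],[0,0.008,0.37,0,0.1],[0,0.008,0.37,0,0.1]])

```text
time: 6.8
ee_pos: [0.458, 0.2468, 0.1051]
eef_rot: [0.18, 0.984, -0.0, -0.001]
ft_force: [-0.7, 1.2, -3.7]
finger_gap: 0.0241
```

Request:
servo_tool(targets=[[0,0,0.03,0,0.1],[0,0,0.055,0,0.1],[0,0,0.075,0,0.1],[0,0,0.085,0,0.1],[0,0,0.085,0,0.1]])

```text
time: 7.3
ee_pos: [0.4588, 0.2474, 0.0946]
eef_rot: [0.18, 0.984, 0.001, -0.001]
ft_force: [-9.5, -2.4, 23.6]
finger_gap: 0.0241
```

Contact came at TCP z 0.0946, so the rotor is riding on the pin. I'll ease the pressure and start turning.

Request:
servo_tool(targets=[[0,0,0.004,-0.04,0.1],[0,0,0.007,-0.12,0.1],[0,0,0.007,-0.2,0.1],[0,0,0.007,-0.28,0.1],[0,0,0.007,-0.34,0.1],[0,0,0.007,-0.38,0.1]])

```text
time: 7.9
ee_pos: [0.4591, 0.2491, 0.095]
eef_rot: [-0.02, 1.0, 0.002, 0.0]
ft_force: [-6.8, 3.7, 11.4]
finger_gap: 0.0242
```

Run:
```python
from h import *
np.set_printoptions(precision=4,suppress=True)
o=readout.get_obs();print(o)
```

```text
{'time': 7.9, 'q': array([-0.8291,  0.2298,  0.2768,  1.9061, -0.0779,  1.0127,  1.0921]), 'joint_velocities': array([ 0.044 , -0.0008, -0.0498, -0.0025,  0.0099, -0.0013,  0.3838]), 'effort': array([  3.113 , -42.5681,   6.4336, -31.1202,   2.2791,  -1.2177,
        -0.3486]), 'ee_pos': array([0.4591, 0.2491, 0.095 ]), 'eef_rot': array([-0.0197,  0.9998,  0.0023,  0.0002]), 'ft_force': array([-6.8195,  3.6829, 11.4455]), 'ft_torque': array([ 1.1702,  1.5598, -0.1322]), 'finger_gap': 0.024165110768712278}
```

Request:
servo_tool(targets=[[0.005,-0.003,0.007,-0.08,0.1],[0.005,-0.003,0.009,-0.16,0.1],[0.005,-0.003,0.009,-0.23,0.1],[0.005,-0.003,0.009,-0.28,0.1],[0.005,-0.003,0.009,-0.28,0.1]])

```text
time: 8.4
ee_pos: [0.4583, 0.2502, 0.0949]
eef_rot: [-0.167, 0.986, 0.003, 0.001]
ft_force: [-7.3, 3.9, 11.1]
finger_gap: 0.024
```

Request:
servo_tool(targets=[[0.005,0,0.007,-0.06,0.1],[0.005,0,0.01,-0.12,0.1],[0.005,0,0.01,-0.18,0.1],[0.005,0,0.01,-0.24,0.1],[0.005,0,0.01,-0.24,0.1]])

```text
time: 8.9
ee_pos: [0.4575, 0.2507, 0.0946]
eef_rot: [-0.29, 0.957, 0.004, 0.002]
ft_force: [-7.6, -0.0, 12.5]
finger_gap: 0.0241
```

Run:
```python
from h import *
np.set_printoptions(precision=4,suppress=True)
d=shot('wrist','w8.png')
o=readout.get_obs();print(o['ee_pos'],o['eef_rot'],o['ft_force'],o['ft_torque'],o['q'])
```

```text
[0.4575 0.2507 0.0945] [-0.2895  0.9572  0.004   0.0016] [-7.3149  0.6182 13.2629] [0.2306 2.025  0.0222] [-0.7717  0.226   0.2095  1.9067 -0.0631  1.0092  1.6242]
```

View pics/w8.png

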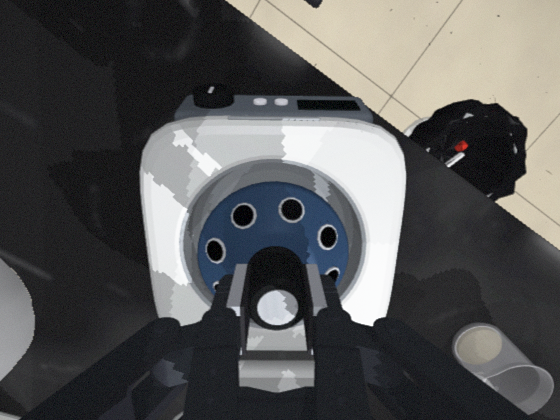

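The rotor is turning with the gripper and is now about 55° round, still riding. I'll continue.

Request:
servo_tool(targets=[[0.003,0,0.006,-0.05,0.1],[0.003,0,0.008,-0.1,0.1],[0.003,0,0.008,-0.15,0.1],[0.003,0,0.008,-0.2,0.1],[0.003,0,0.008,-0.25,0.1],[0.003,0,0.008,-0.25,0.1]])

```text
time: 9.55
ee_pos: [0.4562, 0.2499, 0.0928]
eef_rot: [-0.413, 0.911, 0.004, 0.001]
ft_force: [-5.4, 0.1, -0.0]
finger_gap: 0.0243
```

The rotor is dropping: z is 0.0928 and the force has gone to zero. I'll press straight down.

Request:
servo_tool(targets=[[0.003,-0.003,0.01,0,0.1],[0.003,-0.003,0.02,0,0.1],[0.003,-0.003,0.03,0,0.1],[0.003,-0.003,0.038,0,0.1],[0.003,-0.003,0.042,0,0.1],[0.003,-0.003,0.042,0,0.1]])

```text
time: 10.15
ee_pos: [0.4563, 0.2496, 0.0873]
eef_rot: [-0.413, 0.911, 0.004, 0.001]
ft_force: [-8.2, -0.0, 9.7]
finger_gap: 0.0241
```

Run:
```python
from h import *
np.set_printoptions(precision=4,suppress=True)
o=readout.get_obs();print(o['ee_pos'],o['eef_rot'],o['ft_force'],o['ft_torque'],o['q'])
```

```text
[0.4563 0.2496 0.0873] [-0.4128  0.9108  0.0039  0.001 ] [-8.1765 -0.0125  9.6553] [ 0.1107  2.0348 -0.0981] [-0.7427  0.2333  0.1782  1.9135 -0.0578  0.9961  1.8838]
```

Request:
servo_tool(targets=[[0,0,0.01,0,0.1],[0,0,0.012,0,0.1],[0,0,0.012,0,0.1]])

```text
time: 10.45
ee_pos: [0.457, 0.2493, 0.0866]
eef_rot: [-0.412, 0.911, 0.004, 0.001]
ft_force: [-5.9, -2.5, 11.6]
finger_gap: 0.0243
```

Request:
servo_tool(targets=[[0,0,0,0,0.6],[0,0,0,0,1],[0,0,0,0,1],[0,0,0,0,1],[0,0,0,0,1]])

```text
time: 10.95
ee_pos: [0.4571, 0.2492, 0.0865]
eef_rot: [-0.412, 0.911, 0.004, 0.002]
ft_force: [0.1, -0.2, 0.2]
finger_gap: 0.0852
```

Released. I'll raise the gripper and check the seating.

Request:
servo_tool(targets=[[0,0,-0.25,0,1],[0,0,-0.55,0,1],[0,0,-0.85,0,1],[0,0,-1,0,1],[0,0,-1,0,1]])

```text
time: 11.45
ee_pos: [0.4587, 0.2489, 0.2403]
eef_rot: [-0.412, 0.911, 0.004, 0.005]
ft_force: [-0.3, -0.9, -0.2]
finger_gap: 0.0856
```

Run:
```python
from h import *
np.set_printoptions(precision=4,suppress=True)
d=shot('wrist','w9.png')
for t in ['rotor_knob','rotor','lid_tab','lid_hinge']:
    for r in spot_point('wrist',t)[:1]:
        p=w(d,r['centre']);print(t,round(r['p'],2),p,np.round(proj(d,p)))
im=cv2.imread('pics/w9.png')
for z,c in((.110,(0,0,255)),(.118,(0,255,0)),(.08,(255,0,255)),(.088,(255,255,0))):
  r=.013 if z>.1 else .042
  pts=[proj(d,[.458+r*np.cos(a),.247+r*np.sin(a),z]) for a in np.linspace(0,6.28,60)]
  cv2.polylines(im,[np.int32(np.round(pts))],True,c,1)
cv2.imwrite('pics/w9b.png',im)
d2=shot('side','s9.png')
for t in ['rotor_knob','lid_tab','lid_hinge']:
    for r in spot_point('side',t)[:3]:
        p=w(d2,r['centre']);print(t,round(r['p'],2),p,np.round(proj(d2,p)))
o=readout.get_obs();print(o['time'],o['ee_pos'],o['eef_rot'],o['q'])
```

```text
rotor_knob 0.79 [0.452  0.2512 0.1003] [284. 193.]
rotor 0.91 [0.4603 0.2455 0.052 ] [273. 181.]
lid_hinge 0.59 [0.5211 0.2899 0.0769] [257. 257.]
rotor_knob 0.85 [ 0.6112 -0.4394  0.0529] [319. 287.]
rotor_knob 0.83 [ 0.438  -0.4492  0.0573] [238. 286.]
rotor_knob 0.48 [0.4624 0.2473 0.1001] [266. 154.]
lid_tab 0.57 [0.5756 0.3203 0.2173] [301. 114.]
lid_hinge 0.79 [0.5217 0.2862 0.0765] [284. 157.]
11.9 [0.4569 0.2479 0.2358] [-0.4124  0.911   0.0035  0.0009] [-0.7566  0.0909  0.188   1.7425 -0.0245  1.307   1.8581]
```

View pics/w9b.png

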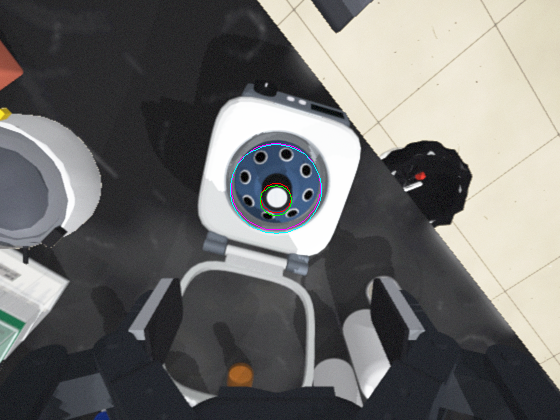

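View pics/s9.png

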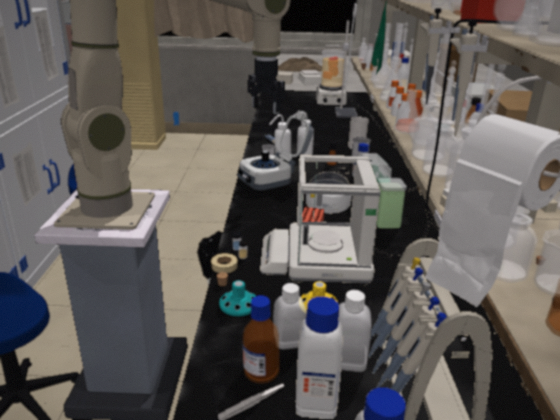

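The drawn home-height rings (red at 0.110 and magenta) fit the rotor rim at (276,188) and knob at (276,198), so it is home. Next is the lid: rise with the fingers shut, turn to line up with it, and pass over the tab.

Request:
servo_tool(targets=[[0,0,-0.25,0.1,0],[0,0,-0.45,0.2,0],[-0.2,-0.05,-0.45,0.255,0],[-0.53,-0.15,-0.45,0.255,0],[-0.53,-0.15,-0.45,0.255,0],[-0.53,-0.15,-0.45,0.255,0]])

```text
time: 12.5
ee_pos: [0.5266, 0.2925, 0.3017]
eef_rot: [-0.288, 0.958, 0.003, -0.001]
ft_force: [-0.9, -0.2, 0.0]
finger_gap: -0.0001
```

```bash
cat >> h.py <<'E'
S=np.array([.458,.247]);u=np.array([.835,.55]);H=S+.08*u
def rel(s,z,v=0):
    "tool shift (units) to lid-frame s behind hinge, height z"
    o=readout.get_obs();R0=R.from_quat(o['eef_rot']);t=H+s*u+v*np.array([-u[1],u[0]])
    return R0.inv().apply(np.array([t[0],t[1],z])-o['ee_pos'])/.15
E
python3 - <<'E'
from h import *
np.set_printoptions(precision=4,suppress=True)
o=readout.get_obs();print(o['time'],o['ee_pos'],o['eef_rot'],o['q'],o['finger_gap']);X=R.from_quat(o['eef_rot']).as_matrix()
print(X[:,0],rel(.095,.295),rel(.095,.214))
E
```

```text
12.5 [0.5266 0.2925 0.3017] [-0.2875  0.9578  0.0029 -0.001 ] [-0.7558  0.2534  0.219   1.4234 -0.0608  1.4712  1.6166] -8.518332915498757e-05
[-0.8346 -0.5508  0.0002] [-0.6179 -0.0025  0.0444] [-0.618  -0.0058  0.5844]
```

Request:
servo_tool(targets=[[-0.25,0,0,0,0],[-0.5,0,0,0,0],[-0.63,0,0.05,0,0],[-0.63,0,0.05,0,0],[-0.63,0,0.05,0,0]])

```text
time: 13.0
ee_pos: [0.605, 0.3439, 0.2946]
eef_rot: [-0.287, 0.958, 0.003, -0.001]
ft_force: [-0.1, 0.1, 0.0]
finger_gap: 0.0
```

Run:
```python
from h import *
np.set_printoptions(precision=4,suppress=True)
d=shot('wrist','w10.png');d2=shot('side','s10.png');d3=shot('top','t10.png')
for n in['wrist','side','top']:
  D={'wrist':d,'side':d2,'top':d3}[n]
  for r in spot_point(n,'lid_tab')[:1]:
        p=w(D,r['centre']);print(n,round(r['p'],2),p,np.round(proj(D,p)))
o=readout.get_obs();print(o['time'],o['ee_pos'],o['eef_rot'])
print(rel(.095,.214))
```

```text
wrist 0.74 [0.5718 0.322  0.2219] [277. 169.]
side 0.7 [0.5769 0.3228 0.2158] [302. 115.]
top 0.59 [0.5705 0.3277 0.2185] [105. 175.]
13.3 [0.6051 0.3443 0.2952] [-0.2875  0.9578  0.0031 -0.0004]
[ 0.01   -0.0058  0.5412]
```

View pics/w10.png

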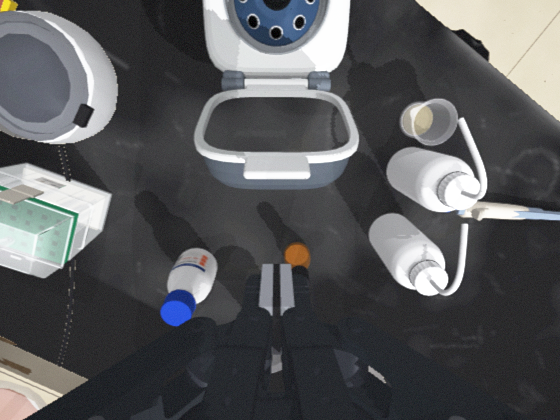

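View pics/t10.png

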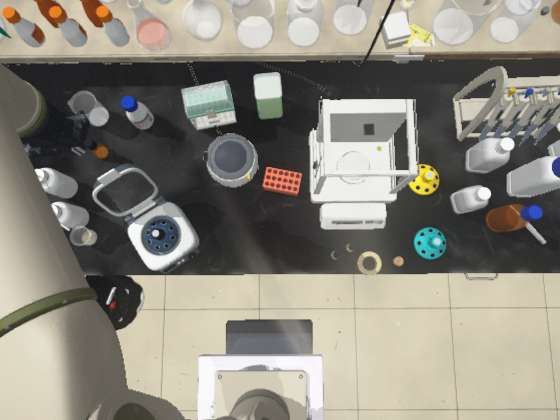

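The wrist view shows the tab at (277,165), the hood behind it at (277,187), and the shut fingers well behind at (277,290). I'll descend behind the tab, staying above the hood.

Request:
servo_tool(targets=[[0,0,0.25,0,0],[0,0,0.45,0,0],[0,0,0.53,0,0],[0,0,0.53,0,0],[0,0,0.53,0,0]])

```text
time: 13.8
ee_pos: [0.6054, 0.345, 0.2173]
eef_rot: [-0.288, 0.958, 0.003, 0.0]
ft_force: [-0.9, 0.6, -0.4]
finger_gap: 0.0001
```

Request:
servo_tool(targets=[[0.05,0,0,0,0],[0.1,0,0,0,0],[0.13,0,0,0,0],[0.13,0,0,0,0]])

```text
time: 14.2
ee_pos: [0.5888, 0.3339, 0.2181]
eef_rot: [-0.287, 0.958, 0.004, 0.001]
ft_force: [0.0, 0.4, -0.0]
finger_gap: 0.0002
```

Run:
```python
from h import *
np.set_printoptions(precision=4,suppress=True)
d=shot('wrist','w11.png')
o=readout.get_obs();print(o['time'],o['ee_pos'],o['eef_rot'],o['ft_force'])
for s,t in((.04,0),(0,0),(-.04,0),(-.08,0)):
  print(rel(s,.21))
```

```text
14.25 [0.5889 0.3342 0.2179] [-0.2875  0.9578  0.0035  0.0007] [ 0.1879 -0.9738 -0.101 ]
[ 0.2489 -0.0054  0.0518]
[ 0.5155 -0.0051  0.0509]
[ 0.7821 -0.0049  0.0499]
[ 1.0488 -0.0047  0.049 ]
```

View pics/w11.png

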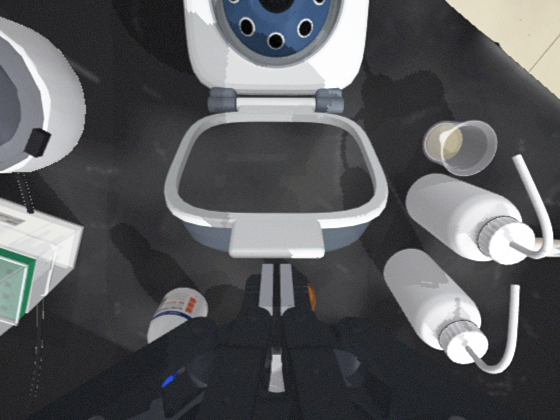

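The fingers are just behind the tab, at (277,265). Now I'll push forward gently along the arc.

Request:
servo_tool(targets=[[0.05,0,0,0,0],[0.1,0,-0.01,0,0],[0.15,0,-0.02,0,0],[0.2,0,-0.03,0,0],[0.25,0,-0.04,0,0],[0.3,0,-0.045,0,0],[0.35,0,-0.05,0,0],[0.42,0,-0.055,0,0]])

```text
time: 15.05
ee_pos: [0.5358, 0.2991, 0.2258]
eef_rot: [-0.288, 0.958, 0.004, 0.001]
ft_force: [0.1, 0.7, -0.4]
finger_gap: 0.0001
```

Run:
```python
from h import *
np.set_printoptions(precision=4,suppress=True)
d=shot('wrist','w12.png')
o=readout.get_obs();print(o['time'],o['ee_pos'],o['eef_rot'],o['ft_force'],rel(0,.226))
```

```text
15.1 [0.5349 0.2982 0.2262] [-0.2873  0.9578  0.0035  0.0004] [ 1.4609  0.3529 -0.0058] [ 0.0828 -0.0029  0.0008]
```

View pics/w12.png

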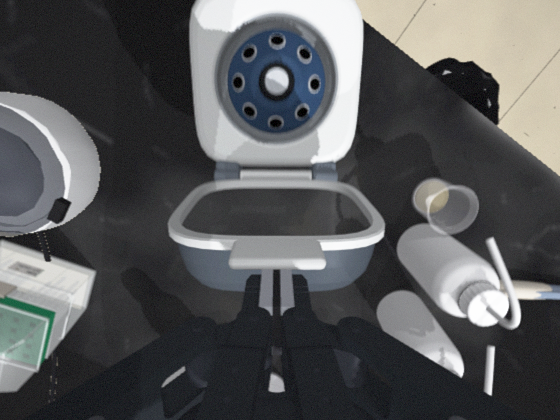

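The lid is moving with the fingers and is near vertical, with the tab at (277,253). I'll continue.

Request:
servo_tool(targets=[[0.06,0,0,0,0],[0.12,0,0,0,0],[0.18,0,0,0,0],[0.24,0,0.01,0,0],[0.3,0,0.02,0,0],[0.36,0,0.03,0,0],[0.42,0,0.04,0,0],[0.46,0,0.04,0,0]])

```text
time: 15.9
ee_pos: [0.4765, 0.2597, 0.2197]
eef_rot: [-0.287, 0.958, 0.003, 0.0]
ft_force: [0.1, -0.8, 0.1]
finger_gap: -0.0001
```

Run:
```python
from h import *
np.set_printoptions(precision=4,suppress=True)
d=shot('wrist','w13.png');shot('side','s13.png')
o=readout.get_obs();print(o['time'],o['ee_pos'],o['eef_rot'],o['ft_force'],rel(0,.226))
```

```text
16.0 [0.4768 0.2599 0.2201] [-0.2873  0.9578  0.0036  0.0004] [ 0.5949 -0.1174 -0.3021] [-0.3817 -0.0025 -0.0381]
```

View pics/w13.png

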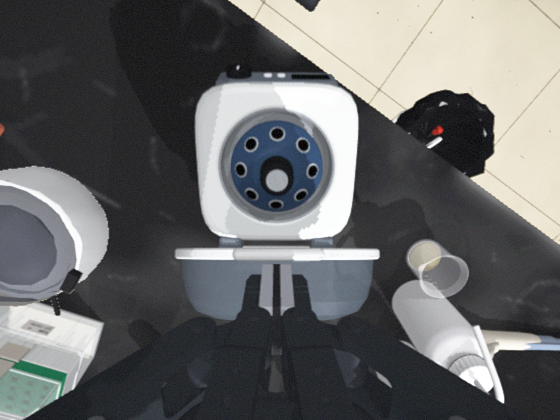

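The lid is leaning forward, with its edge at (277,253). A little more and it should fall.

Request:
servo_tool(targets=[[0.06,0,0,0,0],[0.12,0,0,0,0],[0.18,0,0,0,0],[0.24,0,0,0,0],[0.3,0,0,0,0],[0.3,0,0,0,0],[0.3,0,0,0,0]])

```text
time: 16.7
ee_pos: [0.4392, 0.2352, 0.2202]
eef_rot: [-0.287, 0.958, 0.004, 0.001]
ft_force: [0.6, 0.3, -0.3]
finger_gap: 0.0
```

Run:
```python
from h import *
np.set_printoptions(precision=4,suppress=True)
d=shot('wrist','w14.png')
o=readout.get_obs();print(o['time'],o['ee_pos'],o['eef_rot'],o['ft_force'])
```

```text
16.75 [0.4394 0.2353 0.2202] [-0.2873  0.9578  0.0037  0.0007] [ 0.1203 -0.1725 -0.2222]
```

View pics/w14.png

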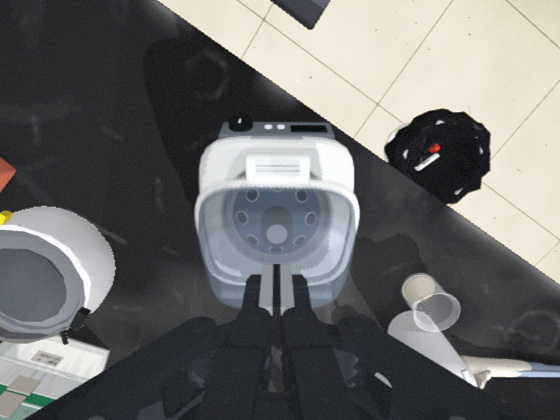

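The lid is falling shut by itself. I'll move up and away, then wait.

Request:
servo_tool(targets=[[0,0,-0.2,0,0],[0,0,-0.4,0,0],[0,0,-0.4,0,0],[0,0,-0.4,0,0],[0,0,-0.4,0,0],[0,0,-0.4,0,0],[0,0,-0.4,0,0],[0,0,-0.4,0,0],[0,0,-0.4,0,0],[0,0,-0.4,0,0]])

```text
time: 17.75
ee_pos: [0.4394, 0.2348, 0.2801]
eef_rot: [-0.287, 0.958, 0.004, 0.001]
ft_force: [-0.0, 0.0, 0.5]
finger_gap: 0.0003
```

Run:
```python
from h import *
np.set_printoptions(precision=4,suppress=True)
d=shot('wrist','w15.png');d2=shot('side','s15.png')
for n,D in(('wrist',d),('side',d2)):
 for t in['lid_tab','lid_hinge']:
  for r in spot_point(n,t)[:1]:
        p=w(D,r['centre']);print(n,t,round(r['p'],2),p)
t=H-.158*u;print(t)
im=cv2.imread('pics/s15.png');cv2.imwrite('pics/s15c.png',cv2.resize(im[130:270,190:350],None,fx=4,fy=4,interpolation=cv2.INTER_CUBIC))
o=readout.get_obs();print(o['time'],o['ee_pos'],o['ft_force'])
```

```text
wrist lid_tab 0.66 [0.3911 0.2045 0.0778]
wrist lid_hinge 0.58 [0.5222 0.2893 0.0768]
side lid_tab 0.69 [0.3912 0.2053 0.07  ]
side lid_hinge 0.96 [0.5247 0.2914 0.076 ]
[0.3929 0.2041]
18.05 [0.4394 0.2348 0.2801] [-0.3842  0.2852 -0.7228]
```

View pics/w15.png

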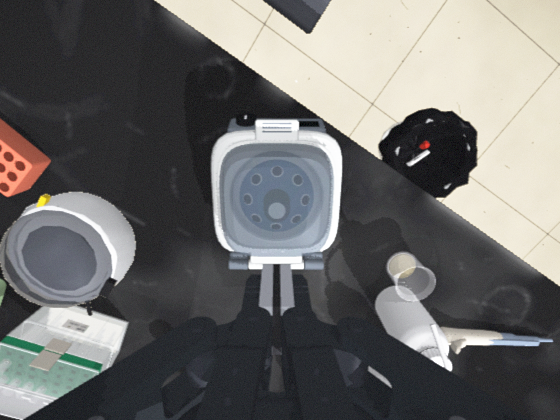

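View pics/s15c.png

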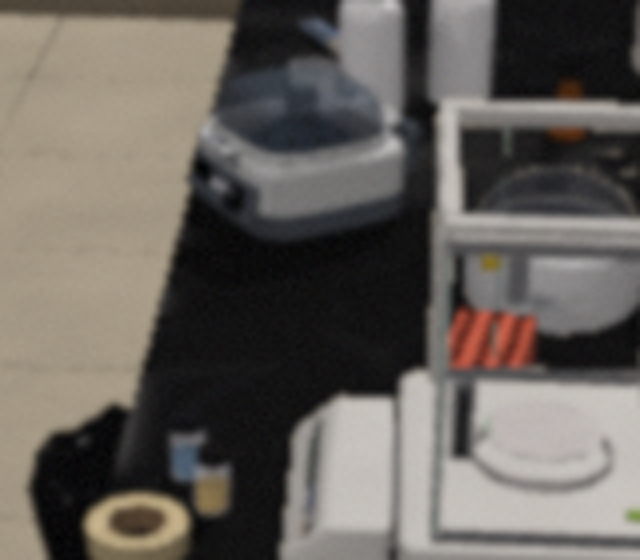

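The lid is shut flush: the tab was found at z ≈ 0.074 at the predicted shut position, and nothing is touching the robot. I'll hand in.

```bash
python3 -c "
from bench import order
print(order.hand_in())"
```

```text
the job is handed in; nothing more can be done
None
```

The rotor is home on the spindle, the lid is shut, and I handed the job in at about 18 s of the 58 s allowed.

- **Seating the rotor:** I gripped the dark blue rotor by its knob and lowered it onto the spindle. I turned it about 70° under 11–16 N. It then dropped about 8 mm (TCP z went from 0.095 to 0.087). The first touch on the pin briefly reached about 24 N, and I eased off before turning.
- **Closing the lid:** I pushed the lid forward from behind with the shut fingers until it fell closed by itself. I felt almost no force, about 1.5 N at most in the readings I took.

**Last checks:**
- **Rotor:** drawn outlines for a fully seated rotor matched its rim and knob in the wrist picture. The knob point was found at z ≈ 0.100 against 0.103 expected, which is within the network's error.
- **Lid:** the tab was found at z 0.070 and 0.078 by the two cameras. It was within about 2 mm of its expected shut position, and the lid looked flush in both pictures.
- **Gripper:** it was clear of everything, with the force near zero.
- **Other things on the bench:** I touched none of them. The vials, tape roll and tube block looked unmoved in the pictures, but I did not measure their positions.

No check failed. The knob centre in the grip was off by 1–2 mm, which gave 5–10 N of sideways force while turning.

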